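# Extend the food processor's telescoping post and hold it out

### The arm

A 7-joint arm with a two-finger parallel gripper is mounted at the origin on the work surface. World frame = base frame: x ahead of the robot, y to its left, z up, the work surface at z = 0. Lengths are in m, angles in rad, forces in N, time in s.
With the tool pointing down it reaches from about 0.4 to 0.85 m from the base axis. Payload 4.4 kg.
Tool frame: the origin (TCP) lies between the finger pads; the fingertips stand arm.tips_ahead ahead of it and the grasp point (between the pads) lies 3 mm ahead of it (arm.tips_ahead is the distance from the TCP to the fingertips, in m); z points along the fingers, y is the direction in which the jaws open and shut (so a half turn about z gives the same grasp; the last joint's range is limited). The gripper opens to 94 mm and grips with 3 to 60 N. Pads are 16 mm wide; open, the fingers measure 119 mm over their backs; the gripper's body (75 mm by 177 mm) begins 78 mm behind the grasp point.
Start: joints at [-1.202, 0.628, 0.038, 1.517, -0.027, 0.996, -0.02], TCP at [0.274, 0.59, 0.227] pointing down, gripper open.
Joint ranges: [-3.06, 3.06], [-0.37, 2.12], [-1.25, 1.32], [0.18, 2.47], [-1.1, 4.24], [0.23, 1.98], [-2.94, 2.94]. Speed limits (rad/s): [2.57, 2.57, 3.14, 3.14, 3.14, 3.14, 3.14].

### API

Orientations are given as a unit quaternion [w, x, y, z].
In Python, from station import observe, imaging, workorder, arm gives the robot as it stands.
- The arm moves only by the tool play_rows, never from a script. Its argument "motion" is a list that holds one entry, the list of rows, each a list of 7 numbers: the turn, a rotation vector about the world's x, y, z in rad, then the shift along the world's x, y, z in mm, then the closure, from 0 (fully open) to 1 (shut). In form: [[[ax, ay, az, tx, ty, tz, hand], ...]]. A call has 1 to 20 rows; each row shifts and turns the pose as measured when the row begins; what a row does not reach is not made up. A row lasts 1/8 s, in which the tool goes at most 62.5 mm and 10.7 degrees, less where a joint would pass 70% of its speed; a pose out of reach is approached as far as the arm can. A call is refused whole if a number of a shift passes 62.5 or a number of a turn 0.188, either way. A call with a gripper value outside its range is refused whole. The fingers move at their own pace and stop on an object; "grip_force" is the grip in N (left out, the last holds). Time passes only in rows, so rows that do not move let the fingers close. It gives the time, the measured TCP pose, the force and the opening at its end, in the units of the state.
- observe(): the state, without advancing time (a new reading comes with each control period).
- imaging.get_image(name): name is "scene" or "top" or "wrist"; returns the picture (384x512x3 uint8, red, green, blue); there is no depth.
- imaging.camera_params(name): a dict with "camera_matrix" (3x3 intrinsics, pixels), "D" ([k1, k2, p1, p2, k3] as OpenCV has them; the pictures are not rectified), "R" (3x3) and "t" (3): a world point X has camera coordinates R X + t; the wrist camera has in their place "hand_eye" (4x4, takes a point from camera to tool coordinates, whose origin is the TCP and whose axes are the flange's). Camera axes: x right, y down, z forward; pixel columns grow to the right and rows downward; lengths in m; the calibration is good to about 2 mm. A picture is of the moment at which its call begins: read the wrist's pose just before it. camera_params takes no time and is no camera call.
- workorder.close_job(): hands the job in, once; it reports no verdict.
The state is a dict: "t": time; "joint_positions": joint angles; "joint_vel": joint speeds; "tau": joint torques, N m; "eef_pos": TCP position; "orientation": TCP orientation; "wrist_force": force on the tool from outside, world axes, zero at the start; "torque": the same for the moment, N m; "gripper_width": opening from 0.0 (shut) to 1.0 (fully open).
Only numpy, scipy, OpenCV 4.12 (cv2) and the standard library are available. Lean on these libraries where they do the work, as an engineer would, in place of code of your own. Each camera call takes 0.05 s, during which the arm holds its last target. There are 200 camera calls.

### The job

The telescoping post of the food processor has to stand fully out so that its sections can be wiped. Press the square button on the processor base fully in (it stays in and unlocks the post), then grasp the T-grip on top of the post and pull it straight up, past the first stop, to the second stop. The post springs back if let go, so finish while still holding the grip with the post fully extended, and leave the other kitchen things standing where they are.

Things in the scene. Friction and masses are not known exactly. Their poses are not given: they have to be found in the camera images.
- base: white food processor base, fixed to the counter: 190 mm along its x, 270 mm along its y, deck (flat top) 100 mm above the counter. Origin at the centre of its underside on the counter; z up. The square button is at its local (0, +75 mm), the post at its local (0, -50 mm), in the middle of a round grey bowl seat
- button_top (a point): centre of the top face of the single square steel button, 30 x 30 mm, which stands 10 mm proud of the base's deck (110 mm above the counter) when out and 2 mm proud when fully in
- button (a joint): how far the button is pushed down, m: 0 = out, 0.008 = fully in against a solid stop. It resists with about 3 N of friction, has no return spring and stays where it is pushed; the post unlocks only when it is past about 0.006
- grip: white T-grip bar on top of the post: 22 mm thick (its x), 86 mm long (its y, parallel to the base's y), 24 mm high. Origin at the bar's centre, 142 mm above the counter when retracted. Moves only vertically. Below it: a stem 16 mm thick and 24 mm of free height to the bowl seat (6 mm high on the deck; the retracted post tops stand 4 mm above it). Grasp it across its thickness from above
- post_upper (a joint): extension of the thin upper post section (30 mm diameter) out of the lower one, m: 0 = retracted, 0.060 = fully out. It comes out first; reaching 0.060 is the first stop. Locked at 0 (1 to 2 mm of play) until the button is in. Spring-loaded downwards: about 4 N of pull on the grip lifts it
- post_lower (a joint): extension of the thick lower post section (44 mm diameter) out of the base, m: 0 = retracted, 0.060 = fully out. It follows once the upper section is at its stop and the pull rises to about 10 to 11 N; at 0.060 the second, solid stop is reached and the grip has risen 120 mm in all
- bowl: bystander: white plastic processor bowl with a side handle, 160 mm across, 115 mm high; origin at the centre of its underside
- dish: bystander: round white ceramic dish, 150 mm across, 45 mm high; origin at the centre of its underside
- spoon: bystander: steel spoon, 180 mm long, lying on the counter; origin on its underside
- spatula: bystander: red silicone spatula, 250 mm long, lying on the counter; origin on its underside

How it is judged:
On the way, in this order (a step that is already met when the one before it is completed fails the run):
1. the square button is pressed fully in (value of joint button above 0.006 m), for 0.1 s.
2. the grip, held in the fingers, is pulled up to the first stop (value of joint post_upper above 0.055 m and contact force between the fingers and grip above 1 N), for 0.1 s.
At the end, for the whole second after the job is handed in: the button is still in (over 6 mm), both post sections are within 5 mm of fully out (the grip at least 252 mm above the counter), and the fingers are still holding the grip (all of step 2 and value of joint button above 0.006 m and value of joint post_lower above 0.055 m and height (world z) of grip above 0.252 m); the arm keeps its last pose, push and grip.
It fails at once if the bowl is pushed more than 3 cm (distance of bowl from where it was at the start of the episode above 0.03 m).
It fails at once if the dish is pushed more than 3 cm (distance of dish from where it was at the start of the episode above 0.03 m).
It fails at once if the spoon is pushed more than 3 cm (distance of spoon from where it was at the start of the episode above 0.03 m).
It fails at once if the spatula is pushed more than 3 cm (distance of spatula from where it was at the start of the episode above 0.03 m).
It also fails if it takes over 48 s, if anything falls off the work surface, if the arm or the gripper's body presses on something with over 40 N, if the wrist force passes 120 N, or if a joint passes its speed limit or range.

## Working session

There is one attempt and no reset: what is moved stays moved. The work goes in short steps, Python scripts to look and compute and a tool call to move; the robot and the scene stay as the last step left them, time stands still between calls to the robot, and variables do not carry over. Pictures are saved under pics/ and viewed, about 8 in all and at most 12, crops included, and the job is handed in when it is done.

Besides the shell and the picture viewer there is one more tool, called after "Emit:" by a JSON object that holds its "api" and its "payload", one argument or row to a line. play_rows: Moves the arm, as the interface text tells. Its arguments: {"type":"object","properties":{"motion":{"type":"array","items":{"type":"array","items":{"type":"array","items":{"type":"number"}}}},"grip_force":{"type":"number"}},"required":["motion"]}

```bash
mkdir -p pics; ls; python3 - <<'E'
from station import observe, imaging, workorder, arm
import cv2,numpy as np
s=observe();print(s['t'],s['eef_pos'],s['orientation'],s['wrist_force'],s['gripper_width'],arm.tips_ahead)
for n in('top','scene'):
    cv2.imwrite(f'pics/{n}0.png',imaging.get_image(n)[:,:,::-1]);p=imaging.camera_params(n);print(n,{k:np.round(v,4).tolist() for k,v in p.items()})
E
```

```text
pics
0.0 [0.27350234 0.58898071 0.22658306] [-1.95970447e-04  2.15682951e-01  9.76463003e-01 -9.10823883e-04] [-0.10248026 -0.11780143 -0.24163069] 0.9998478522652888 0.022
top {'camera_matrix': [[365.7515, 0.0, 257.4121], [0.0, 365.7515, 195.996], [0.0, 0.0, 1.0]], 'D': [-0.0716, 0.0, 0.0, 0.0, 0.0], 'R': [[0.0239, -0.9997, -0.0028], [-0.9929, -0.0234, -0.1164], [0.1163, 0.0056, -0.9932]], 't': [0.0206, 0.5931, 1.1341]}
scene {'camera_matrix': [[394.1438, 0.0, 252.8996], [0.0, 394.1438, 190.2186], [0.0, 0.0, 1.0]], 'D': [-0.0905, 0.0, 0.0, 0.0, 0.0], 'R': [[0.6351, 0.7724, 0.0121], [0.467, -0.3714, -0.8025], [-0.6153, 0.5153, -0.5965]], 't': [-0.3819, -0.1718, 1.3995]}
```

View pics/top0.png

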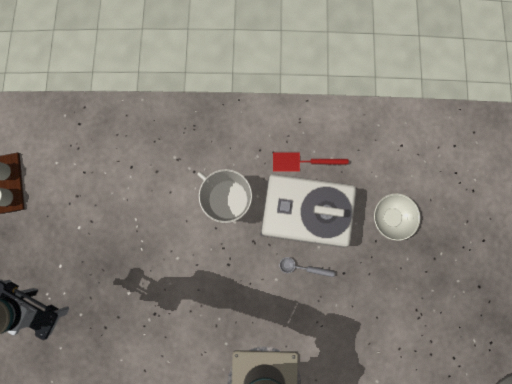

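View pics/scene0.png

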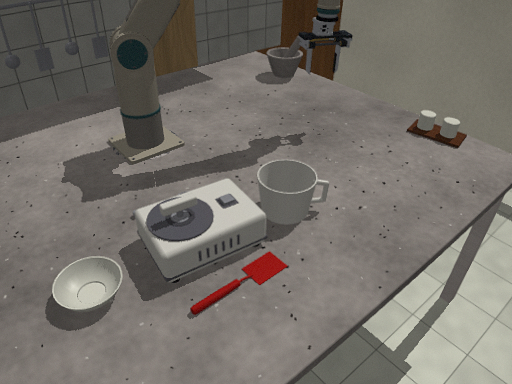

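The top view shows the button at about (286,206), the grip bar at about (329,211), and the base running along image columns. The bowl is left of the base, the dish right, the spatula ahead of it and the spoon behind it.

```bash
cat > h.py <<'E'
from station import observe, imaging, workorder, arm
import cv2,numpy as np
from scipy.spatial.transform import Rotation as Ro
def pose():
    s=observe();q=s['orientation'];return s,Ro.from_quat([q[1],q[2],q[3],q[0]]).as_matrix(),np.array(s['eef_pos'])
def back(n,uv,z,Rt=None):
    p=imaging.camera_params(n);K=np.array(p['camera_matrix']);D=np.array(p['D'])
    if Rt is None: R=np.array(p['R']);t=np.array(p['t'])
    else:
        H=np.array(p['hand_eye']);Rw=Rt[0]@H[:3,:3];c=Rt[0]@H[:3,3]+Rt[1];R=Rw.T;t=-R@c
    d=cv2.undistortPoints(np.array([[uv]],float),K,D)[0,0];d=R.T@np.array([*d,1]);c=-R.T@t
    return c+d*(z-c[2])/d[2]
E
python3 - <<'E'
from h import *
b=back('top',(286,206),.11);g=back('top',(329,211.5),.154)
g1=back('top',(315,209.5),.154);g2=back('top',(343,213),.154)
print('button',b,'grip',g,g1,g2)
y=(b-g)[:2];print('len',np.linalg.norm(y),'base y yaw deg',np.degrees(np.arctan2(y[1],y[0])))
for c in [(273,176),(355,186),(350,246),(263,236)]:print(back('top',c,.1))
s,R,p=pose();print(R.round(3),p,np.array(imaging.camera_params('wrist')['hand_eye']).round(3).tolist())
E
python3 -c "
import cv2;i=cv2.imread('pics/top0.png')[150:290,190:430];cv2.imwrite('pics/c.png',cv2.resize(i,None,fx=3.3,fy=3.3,interpolation=cv2.INTER_CUBIC))"
```

```text
button [ 0.5556151  -0.05158096  0.11      ] grip [ 0.53865778 -0.17166692  0.154     ] [ 0.54348023 -0.13146768  0.154     ] [ 0.53525616 -0.21194395  0.154     ]
len 0.12127732080381975 base y yaw deg 81.96241210197621
[ 0.6469908  -0.01150828  0.1       ]
[ 0.62233589 -0.2613915   0.1       ]
[ 0.44112288 -0.24540333  0.1       ]
[0.4651876  0.01482557 0.1       ]
[[-0.907  0.421 -0.001]
 [ 0.421  0.907 -0.002]
 [-0.    -0.002 -1.   ]] [0.27354526 0.58901506 0.22666187] [[-0.0, -0.961, -0.276, 0.08], [1.0, 0.0, -0.001, 0.0], [0.001, -0.276, 0.961, -0.158], [0.0, 0.0, 0.0, 1.0]]
```

View pics/c.png

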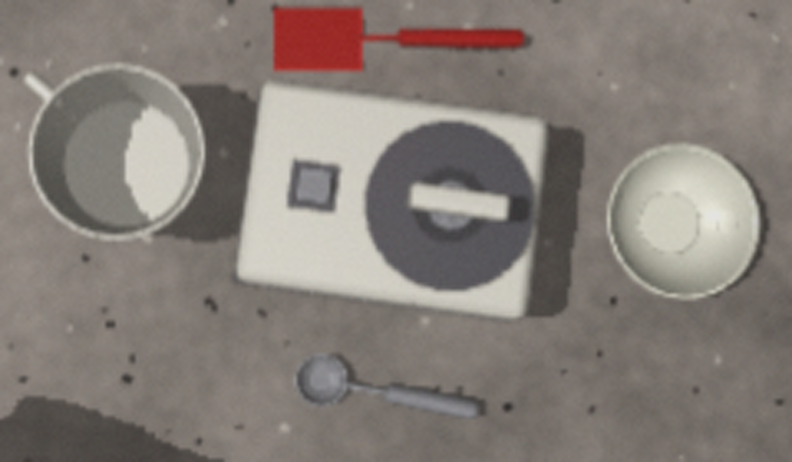

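Button is near (0.555,-0.052), grip near (0.539,-0.173), and the base is yawed about -5.5° by its edges. I'll move above the button with the fingers closed and the jaws along base x.

Emit:
{"api": "play_rows", "payload": {
  "motion": [
    [[0,0,-0.09,20,-46,2,1],[0,0,-0.09,20,-46,2,1],[0,0,-0.09,20,-46,2,1],[0,0,-0.09,20,-46,2,1],[0,0,-0.09,20,-46,2,1],[0,0,-0.09,20,-46,2,1],[0,0,-0.09,20,-46,0,1],[0,0,-0.09,20,-46,0,1],[0,0,-0.09,20,-46,0,1],[0,0,-0.09,20,-46,0,1],[0,0,-0.09,20,-46,0,1],[0,0,-0.09,20,-46,0,1],[0,0,-0.09,20,-46,0,1],[0,0,-0.07,20,-40,0,1],[0,0,0,0,0,0,1]]
  ],
  "grip_force": 20
}}

```text
t: 1.98
eef_pos: [0.5552, -0.0712, 0.2349]
orientation: [-0.002, 0.756, 0.655, -0.002]
wrist_force: [-0.7, -0.1, -0.7]
gripper_width: 0.005
```

```bash
python3 - <<'E'
from h import *
s,R,p=pose();i=imaging.get_image('wrist');cv2.imwrite('pics/w1.png',i[:,:,::-1]);np.savez('w1.npz',R=R,p=p)
print(s['t'],p,R.round(3),s['wrist_force'],s['gripper_width'],s['joint_positions'])
E
```

```text
1.975 [ 0.55515322 -0.07118796  0.23489959] [[ 0.142  0.99  -0.005]
 [ 0.99  -0.142  0.   ]
 [-0.    -0.005 -1.   ]] [-0.69143472 -0.14085069 -0.68210427] 0.004853940677461318 [-0.20429474  0.52342817  0.43039274  1.76842403 -0.26624811  0.9126671
  0.19813432]
```

View pics/w1.png

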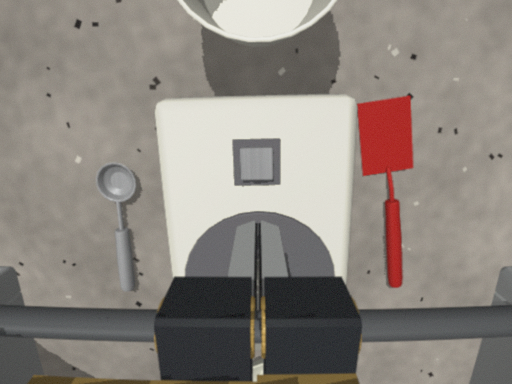

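The wrist view shows the button top at about (256,163) and the far deck edge from (165,99) to (350,95). The closed fingers are at the bottom, over the seat.

```bash
python3 - <<'E'
from h import *
d=np.load('w1.npz');Rt=(d['R'],d['p'])
print(back('wrist',(256.5,163),.11,Rt))
for uv in[(165,99),(350,95),(164,150),(353,150)]:print(uv,back('wrist',uv,.1,Rt))
E
```

```text
[ 0.55744731 -0.04723198  0.11      ]
(165, 99) [0.48454294 0.02004208 0.1       ]
(350, 95) [6.48086561e-01 6.24697753e-05 1.00000000e-01]
(164, 150) [ 0.47377531 -0.02476415  0.1       ]
(353, 150) [ 0.64741539 -0.04955309  0.1       ]
```

Emit:
{"api": "play_rows", "payload": {
  "motion": [
    [[0,0,0,2,22,0,1],[0,0,0.02,0,0,-40,1],[0,0,0,0,0,-40,1],[0,0,0,0,0,-15,1],[0,0,0,0,0,-3,1],[0,0,0,0,0,-3,1]]
  ]
}}

```text
t: 2.78
eef_pos: [0.5554, -0.0374, 0.1323]
orientation: [-0.005, 0.744, 0.668, 0.0]
wrist_force: [0.0, -0.4, 2.1]
gripper_width: 0.005
```

Contact, but the tool is about 11 mm off in y. I'll lift, recentre and settle.

Emit:
{"api": "play_rows", "payload": {
  "motion": [
    [[0,0,0,0,0,5,1],[0,0,0,2,-10,0,1],[0,0,0,0,0,0,1],[0,0,0,0,0,0,1]]
  ]
}}

```text
t: 3.28
eef_pos: [0.5593, -0.0489, 0.1404]
orientation: [-0.003, 0.744, 0.668, 0.002]
wrist_force: [0.8, 0.0, -0.6]
gripper_width: 0.005
```

Emit:
{"api": "play_rows", "payload": {
  "motion": [
    [[0,0,0,-2,0,-4,1],[0,0,0,0,0,-3,1],[0,0,0,0,0,-3,1],[0,0,0,0,0,-3,1],[0,0,0,0,0,-3,1],[0,0,0,0,0,-3,1]]
  ]
}}

```text
t: 4.03
eef_pos: [0.5573, -0.0489, 0.1238]
orientation: [-0.003, 0.744, 0.668, 0.003]
wrist_force: [-10.9, 2.6, 45.1]
gripper_width: 0.008
```

Tips are at z≈0.102 with 45 N against the stop, so the button should be in. I'll lift, open and go above the grip.

Emit:
{"api": "play_rows", "payload": {
  "motion": [
    [[0,0,0,0,0,30,1],[0,0,0,0,0,45,1],[0,0,0,0,0,45,0.5],[0,0,0,-5,-40,0,0],[0,0,0,-5,-40,0,0],[0,0,0,-3,-35,0,0],[0,0,0,0,0,0,0],[0,0,0,0,0,0,0]]
  ]
}}

```text
t: 5.03
eef_pos: [0.5438, -0.164, 0.246]
orientation: [-0.004, 0.743, 0.67, 0.004]
wrist_force: [-0.4, 0.5, -1.6]
gripper_width: 0.603
```

```bash
python3 - <<'E'
from h import *
s,R,p=pose();i=imaging.get_image('wrist');cv2.imwrite('pics/w2.png',i[:,:,::-1]);np.savez('w2.npz',R=R,p=p)
print(s['t'],p,R.round(3),s['wrist_force'],s['gripper_width'],s['joint_positions'])
E
```

```text
5.025 [ 0.54381853 -0.16399321  0.24600089] [[ 0.103  0.995 -0.   ]
 [ 0.995 -0.103  0.011]
 [ 0.011 -0.001 -1.   ]] [-0.38284346  0.48921243 -1.59454938] 0.6031325961966268 [-0.02349107  0.52021402  0.42074768  1.73387549 -0.26558256  0.94696806
  0.4018296 ]
```

View pics/w2.png

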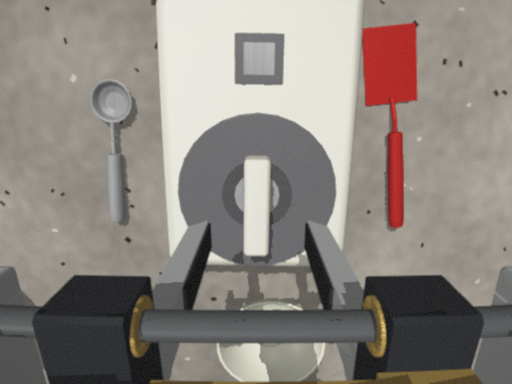

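The wrist view shows the grip bar's far end at (257,158) and near end at about (256,248), centre column 257. The button at (259,59) looks recessed.

```bash
python3 - <<'E'
from h import *
d=np.load('w2.npz');Rt=(d['R'],d['p'])
for uv in[(257,158),(256.5,248),(257,203)]:print(uv,back('wrist',uv,.154,Rt))
print(back('wrist',(259,59),.102,Rt))
E
```

```text
(257, 158) [ 0.54735299 -0.12859379  0.154     ]
(256.5, 248) [ 0.53880816 -0.20629892  0.154     ]
(257, 203) [ 0.54345933 -0.16589579  0.154     ]
[ 0.55738562 -0.04854007  0.102     ]
```

Emit:
{"api": "play_rows", "payload": {
  "motion": [
    [[-0.01,0,0,0,-7,0,0.2],[0,0,0,0,0,-30,0.2],[0,0,0,0,0,-30,0.2],[0,0,0,0,0,-20,0.2],[0,0,0,0,0,-10,0.2],[0,0,0,0,0,0,0.2],[0,0,0,0,0,0,0.2]]
  ]
}}

```text
t: 5.95
eef_pos: [0.5466, -0.1669, 0.1544]
orientation: [0.001, 0.739, 0.673, 0.001]
wrist_force: [-0.2, 0.0, -0.3]
gripper_width: 0.797
```

Emit:
{"api": "play_rows", "payload": {
  "motion": [
    [[0,0,0,-3,-4,-4,0.2],[0,0,0,0,0,-5,0.2],[0,0,0,0,0,0,0.6],[0,0,0,0,0,0,1],[0,0,0,0,0,0,1],[0,0,0,0,0,0,1],[0,0,0,0,0,0,1],[0,0,0,0,0,0,1]]
  ],
  "grip_force": 40
}}

```text
t: 6.95
eef_pos: [0.542, -0.1714, 0.1464]
orientation: [0.001, 0.74, 0.673, 0.001]
wrist_force: [-6.0, 0.5, 4.0]
gripper_width: 0.236
```

Opening is 22 mm, so the bar is held. Pulling up.

Emit:
{"api": "play_rows", "payload": {
  "motion": [
    [[0,0,0,0,0,8,1],[0,0,0,0,0,10,1],[0,0,0,0,0,10,1],[0,0,0,0,0,10,1],[0,0,0,0,0,10,1],[0,0,0,0,0,8,1],[0,0,0,0,0,3,1],[0,0,0,0,0,1,1],[0,0,0,0,0,1,1],[0,0,0,0,0,1,1]]
  ]
}}

```text
t: 8.2
eef_pos: [0.5419, -0.1713, 0.2102]
orientation: [0.0, 0.74, 0.672, 0.0]
wrist_force: [1.2, -1.2, -10.2]
gripper_width: 0.231
```

Emit:
{"api": "play_rows", "payload": {
  "motion": [
    [[0,0,0,0,0,8,1],[0,0,0,0,0,10,1],[0,0,0,0,0,10,1],[0,0,0,0,0,10,1],[0,0,0,0,0,6,1],[0,0,0,0,0,3,1],[0,0,0,0,0,2,1],[0,0,0,0,0,0,1]]
  ]
}}

```text
t: 9.2
eef_pos: [0.5419, -0.1713, 0.2626]
orientation: [0.001, 0.74, 0.672, 0.0]
wrist_force: [2.4, -0.6, -9.3]
gripper_width: 0.227
```

Emit:
{"api": "play_rows", "payload": {
  "motion": [
    [[0,0,0,0,0,2,1],[0,0,0,0,0,2,1],[0,0,0,0,0,2,1],[0,0,0,0,0,2,1]]
  ]
}}

```text
t: 9.7
eef_pos: [0.5417, -0.1712, 0.2669]
orientation: [0.0, 0.74, 0.672, -0.001]
wrist_force: [7.2, -3.8, -27.9]
gripper_width: 0.232
```

```bash
python3 - <<'E'
from h import *
s,R,p=pose();a=imaging.get_image('scene');print(p,s['wrist_force'],s['gripper_width'])
cv2.imwrite('pics/s3.png',cv2.resize(a[60:330,40:400,::-1],None,fx=2.2,fy=2.2,interpolation=cv2.INTER_CUBIC))
E
```

```text
[ 0.54174324 -0.1712097   0.26690598] [  7.24556137  -3.81309274 -27.9445277 ] 0.23220942306419567
```

View pics/s3.png

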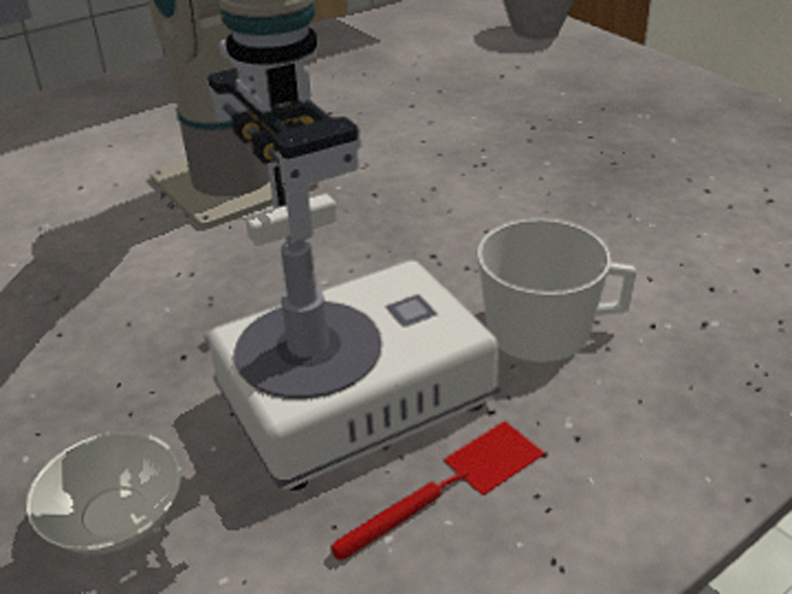

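Emit:
{"api": "play_rows", "payload": {
  "motion": [
    [[0,0,0,0,0,0.5,1],[0,0,0,0,0,0.5,1],[0,0,0,0,0,0.5,1],[0,0,0,0,0,0.5,1]]
  ]
}}

```text
t: 10.25
eef_pos: [0.5419, -0.1713, 0.2668]
orientation: [-0.0, 0.74, 0.672, -0.002]
wrist_force: [4.2, -2.4, -19.5]
gripper_width: 0.233
```

The scene view shows both post sections out (crop about (300,265) and (305,330)), the grip held between the fingers at (290,215), the button flush at (410,310), and the bowl, dish and spatula in place. The pull is steady at 19.5 N, above the 11 N needed, so I'm handing in.

```bash
python3 - <<'E'
from h import *
print(workorder.close_job());s=observe();print(s['t'],s['eef_pos'],s['wrist_force'],s['gripper_width'])
E
```

```text
the job is handed in; nothing more can be done
None
the job is handed in; nothing more can be done
```

I pressed the button in, gripped the T-grip across its thickness with 40 N and pulled the post straight up to its second stop. The job was handed in at about 10.3 s with the gripper still holding it; no verdict was given.

**Button:** it was pressed with 45 N until the fingertips were at about 102 mm, the fully-in height. The last scene picture shows it sunk in.

**Post:** the tool rose about 120.5 mm from the grasp, which puts the grip near 262 mm above the counter. The upward pull rose from about 10 N to 28 N at the top and settled at 19.5 N, so the post is against a solid stop. The finger opening stayed at about 22 mm, the thickness of the bar.

**Other kitchen things:** the bowl, dish and spatula looked unmoved in the last picture. The spoon was out of view there. It was last seen undisturbed just before the grasp.

**Problem on the way:** the first approach to the button landed about 11 mm off in y and touched it lightly, with about 2 N. I lifted, recentred and then pressed.

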